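# Close the vent pins of three fermenting jugs

### The job

Three of the dark jugs on the winery bench have a steel vent pin sticking up through the stopper: with the fingertips, gently press each pin straight down until it is fully home on its stopper, first on the smallest jug, then the middle-sized one, then the largest. Pick nothing up, and leave the jugs and everything else on the bench standing where they are.

Things in the scene. Friction and masses are not known exactly. Their poses are not given: they have to be found in the camera images.
- small_jug: the small one of the three vent-pin jugs: loose, upright, round, dark brown; body 72 mm across, 130 mm tall to the top of its cork stopper (44 mm across); origin at the centre of its underside, z up
- small_pin_top (a point): centre of the top of the small jug's vent pin, on the jug's axis: a steel cap 28 mm across and 8 mm thick, carried on a spring 9 mm above the pin's collar, which stands up to 14 mm above the stopper; the cap itself gives 1 mm per 1.5 N, 8 mm at most, and springs back; with the pin fully home and let go this point is 150 mm above the bench
- small_pin (a joint): travel of the small jug's vent pin in m: 0 = fully up, grows as it is pressed straight down, 0.014 = fully home, collar on the stopper; it starts within 2 mm of fully up, slides with about 3 N of friction, has no spring and stays where it is left
- middle_jug: the middle one of the three vent-pin jugs: loose, upright, round, dark brown; body 98 mm across, 150 mm tall to the top of its cork stopper (44 mm across); origin at the centre of its underside, z up
- middle_pin_top (a point): centre of the top of the middle jug's vent pin, on the jug's axis: a steel cap 28 mm across and 8 mm thick, carried on a spring 9 mm above the pin's collar, which stands up to 14 mm above the stopper; the cap itself gives 1 mm per 1.5 N, 8 mm at most, and springs back; with the pin fully home and let go this point is 170 mm above the bench
- middle_pin (a joint): travel of the middle jug's vent pin in m: 0 = fully up, grows as it is pressed straight down, 0.014 = fully home, collar on the stopper; it starts within 2 mm of fully up, slides with about 3 N of friction, has no spring and stays where it is left
- large_jug: the large one of the three vent-pin jugs: loose, upright, round, dark brown; body 124 mm across, 172 mm tall to the top of its cork stopper (44 mm across); origin at the centre of its underside, z up
- large_pin_top (a point): centre of the top of the large jug's vent pin, on the jug's axis: a steel cap 28 mm across and 8 mm thick, carried on a spring 9 mm above the pin's collar, which stands up to 14 mm above the stopper; the cap itself gives 1 mm per 1.5 N, 8 mm at most, and springs back; with the pin fully home and let go this point is 192 mm above the bench
- large_pin (a joint): travel of the large jug's vent pin in m: 0 = fully up, grows as it is pressed straight down, 0.014 = fully home, collar on the stopper; it starts within 2 mm of fully up, slides with about 3 N of friction, has no spring and stays where it is left
- plain_jug: a bystander: similar dark brown jug, body 84 mm across, 140 mm tall, its flat cork stopper has no vent pin; loose; origin at the centre of its underside
- tasting_cup: bystander: white ceramic cup, 68 mm across the rim, 70 mm tall; loose; its origin is on its underside
- funnel: bystander: white plastic funnel standing mouth down, 90 mm across, 85 mm tall; loose; its origin is on its underside
- wine_bottle: bystander: green corked bottle, 72 mm across, 170 mm tall; loose; its origin is on its underside
- powder_jar: bystander: white jar, 68 mm across, 85 mm tall; loose; its origin is on its underside
- brush: bystander: brush lying on the bench near its far edge; loose; its origin is on its underside
- spare_cork: bystander: cork standing on end, 28 mm across, 35 mm tall; loose; its origin is on its underside

How it is judged:
By the outcome, as a careful person would: the job done as asked, in the order asked, and still so for the second after the job is handed in, with the robot touching nothing.
It also fails if it takes over 51 s, if anything falls off the work surface, if the arm or the gripper's body presses on something with over 40 N, if the wrist force passes 120 N, or if a joint passes its speed limit or range.

### The arm

A 6-joint arm with a two-finger parallel gripper is mounted at the origin on the work surface. World frame = base frame: x ahead of the robot, y to its left, z up, the work surface at z = 0. Lengths are in mm, angles in rad, forces in N, time in s.
With the tool pointing down it reaches from about 300 to 775 mm from the base axis. Payload 14.6 kg.
Tool frame: the origin (TCP) lies on the centre line of the jaws, within the pads' length; the fingertips stand 19 mm ahead of it and the grasp point (between the pads) is the TCP (bot.tip_reach is the distance from the TCP to the fingertips, in mm); y points along the fingers, x is the direction in which the jaws open and shut, and the axes are right-handed (so a half turn about y gives the same grasp; the last joint's range is limited). The gripper opens to 85 mm and grips with 20 to 120 N. Pads are 22 mm wide; open, the fingers measure 114 mm over their backs; the gripper's body (76 mm by 85 mm) begins 54 mm behind the grasp point. The pads swing forward as they close: fully open they stand 13 mm farther back than shut.
Start: joints at [-1.402, 0.3, 1.521, -0, 1.321, -0.067], TCP at [128.485, -534.772, 250.281] pointing down, gripper open.
Joint ranges: [-3.03, 3.03], [-0.79, 2.21], [0.23, 2.52], [-1.04, 4.18], [0, 3.07], [-2.55, 2.55]. Speed limits (rad/s): [2.22, 2.22, 2.57, 3.14, 3.14, 3.14].

### API

Orientations are given as a unit quaternion [w, x, y, z].
In Python, from rig import bot gives the robot as it stands. Calls block until the motion is done:
- bot.move_to(position, orientation): joint-space move of the TCP to a pose.
- bot.servo_line(position, attitude=None, speed=150, until_force=None): straight line of the TCP; attitude=None keeps the orientation; speed is the mean speed in mm/s. With until_force (N) it stops when the force on the tool has changed by that much, and returns True; else False.
- bot.move_joints(angles): joint-space move.
- bot.move_gripper(opening, grip_force=None): finger opening in mm; grip_force is the grip in N (None keeps the last); returns when the fingers have stopped.
- bot.dwell(seconds).
- bot.ik(position, orientation): joint angles nearest the present ones, or None.
- bot.read_state(): the state.
- bot.read_camera(name): name is "side" or "top" or "wrist"; returns a dict with "image" (384x512x3 uint8, blue, green, red), "depth" (384x512 float32, mm along the optical axis (not along the pixel's ray), 0 where there is no reading), "fovy" (degrees; the focal length in pixels is half the picture's height over the tangent of half this angle, whatever the lens; pixels are square), "cx", "cy" (the principal point, pixels), "eye" and "attitude" of the camera in the world; the wrist camera has in their place "mount" (4x4, takes a point from camera to tool coordinates, whose origin is the TCP and whose axes are the tool frame's). Camera axes: x right, y down, z forward; pixel columns grow to the right and rows downward; lengths in mm; the calibration is good to about 2 mm. A picture is of the moment at which its call begins: read the wrist's pose just before it.
A pose or a line that the arm cannot do raises bot.MotionError and nothing moves.
- bot.finish_job(): hands the job in, once; it reports no verdict.
The state is a dict: "clock": time; "joint_positions": joint angles; "qvel": joint speeds; "effort": joint torques, N m; "ee_pos": TCP position; "tool_rot": TCP orientation; "ft_force": force on the tool from outside, world axes, zero at the start; "moment": the same for the moment, N m; "grip_width": finger opening in mm.
Only numpy, scipy, OpenCV 4.12 (cv2) and the standard library are available. Lean on these libraries where they do the work, as an engineer would, in place of code of your own. Each camera call takes 0.05 s, during which the arm holds its last target.

## Working session

There is one attempt and no reset: what is moved stays moved. The work goes in short steps, each a Python script; the robot and the scene stay as the last script left them, time stands still between calls to the robot, and variables do not carry over. Pictures are saved under pics/ and viewed, and the job is handed in when it is done.

```bash
ls; mkdir -p pics; python3 - <<'E'
from rig import bot
import cv2,numpy as np,pickle
s=bot.read_state();print(s['clock'],s['ee_pos'],s['tool_rot'],s['ft_force'],s['grip_width'],bot.tip_reach)
d={}
for n in('top','side'):
    c=bot.read_camera(n);d[n]=c;cv2.imwrite(f'pics/{n}0.png',c['image']);print(n,c['fovy'],c['cx'],c['cy'],c['eye'],c['attitude'],[k for k in c])
    print((c['depth']>0).mean())
pickle.dump(d,open('c0.pkl','wb'))
E
```

```text
pics
0.0 [ 128.43884004 -534.57063171  249.69739754] [ 0.55562055 -0.55505881  0.43804155 -0.43739584] [ 0.25049546 -0.22514346 -0.20081257] 85.82604146059992 19.0
top 52.96093997182157 256.9478985186285 185.79718233197488 [ 503.71990441    2.41654986 1192.89217348] [ 0.02038117 -0.70178505  0.71181223 -0.02014213] ['image', 'depth', 'fovy', 'cx', 'cy', 'eye', 'attitude']
0.9958953857421875
side 51.68473432218386 258.9561865694051 191.4406229014138 [ 91.46393044 580.20355728 735.87378949] [ 0.16298941 -0.31350494  0.84165077 -0.4083786 ] ['image', 'depth', 'fovy', 'cx', 'cy', 'eye', 'attitude']
0.9962412516276041
```

View pics/top0.png

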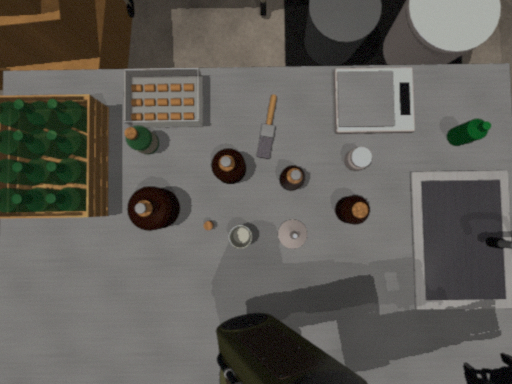

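View pics/side0.png

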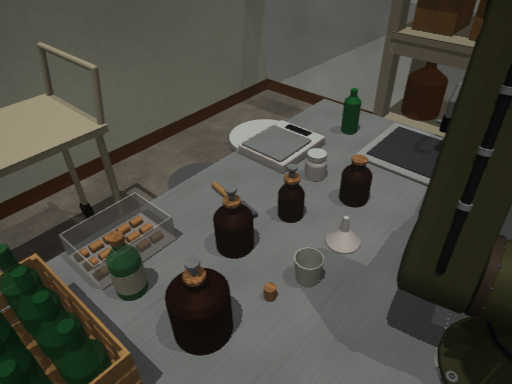

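Top view: large jug at about (152,208), middle at (229,166) and small at (292,177), each with a grey cap. The plain jug is at (352,209). Next I'll measure the caps from depth and cross-check against the side view.

```bash
cat > h.py <<'E'
import numpy as np,cv2
from scipy.spatial.transform import Rotation as R
def rot(q): return R.from_quat([q[1],q[2],q[3],q[0]]).as_matrix()
def K(c):
    f=c['image'].shape[0]/2/np.tan(np.radians(c['fovy'])/2); return f
def cloud(c,eye=None,Rm=None):
    f=K(c);h,w=c['depth'].shape;v,u=np.mgrid[:h,:w]
    z=c['depth'];p=np.stack([(u-c['cx'])/f*z,(v-c['cy'])/f*z,z],-1)
    if Rm is None: Rm=rot(c['attitude']);eye=c['eye']
    return p@Rm.T+eye
def plane(c,uv,z):
    f=K(c);r=rot(c['attitude'])@np.array([(uv[0]-c['cx'])/f,(uv[1]-c['cy'])/f,1]);e=np.array(c['eye']);return e+r*(z-e[2])/r[2]
E
python3 - <<'E'
from h import *
import pickle
d=pickle.load(open('c0.pkl','rb'))
for n in d:
  P=cloud(d[n]);im=d[n]['image']
  print(n,'bench z',np.median(P[...,2][(abs(P[...,2])<15)]))
  bb={'top':dict(small=(282,162,308,190),mid=(213,148,245,184),large=(128,186,180,230),plain=(336,194,372,224),cup=(228,222,254,250),fun=(278,218,308,250),cork=(202,217,216,231),jar=(347,145,373,172),bottle=(123,123,160,155)),
   'side':dict(small=(276,164,306,222),mid=(213,184,257,256),large=(164,255,235,350))}[n]
  for k,(a,b,c_,e) in bb.items():
    p=P[b:e,a:c_].reshape(-1,3);col=im[b:e,a:c_].reshape(-1,3).astype(int)
    zm=np.percentile(p[:,2],99.5);m=(p[:,2]>zm-7)
    print(k,'zmax',zm.round(1),m.sum(),'cen',((p[m].min(0)+p[m].max(0))/2).round(1),'mean',p[m].mean(0).round(1),'ext',np.ptp(p[m],axis=0).round(1),col[m].mean(0).round())
for n,b in(('top',(120,140,312,235)),('side',(160,155,310,350))):
  im=d[n]['image'][b[1]:b[3],b[0]:b[2]];s=4 if n=='top' else 3
  cv2.imwrite(f'pics/{n}z.png',cv2.resize(im,None,fx=s,fy=s,interpolation=0))
E
```

```text
top bench z 1.3991404015488342
small zmax 1192.9 6 cen [ 503.7    2.4 1192.9] mean [ 503.7    2.4 1192.9] ext [0. 0. 0.] [58. 62. 69.]
mid zmax 189.9 82 cen [572.5  50.4 688. ] mean [621.2  80.8 247.1] ext [ 137.6   96.1 1009.8] [114. 119. 125.]
large zmax 209.3 99 cen [507.8 159.8 697.9] mean [508.3 279.3 286.1] ext [ 25.6 314.7 989.9] [116. 119. 123.]
plain zmax 1192.9 10 cen [ 503.7    2.4 1192.9] mean [ 503.7    2.4 1192.9] ext [0. 0. 0.] [44. 55. 71.]
cup zmax 75.5 77 cen [423.4  54.8  72.8] mean [423.   56.2  71.6] ext [63.7 66.6  8.1] [115. 121. 122.]
fun zmax 88.5 22 cen [461.4 -52.6 637.4] mean [432.4 -92.1 186.8] ext [  84.6  110.  1111. ] [143. 143. 144.]
cork zmax 71.1 1 cen [ 503.7    2.4 1192.9] mean [ 503.7    2.4 1192.9] ext [0. 0. 0.] [ 94. 113. 134.]
jar zmax 636.8 4 cen [ 503.7    2.4 1192.9] mean [ 503.7    2.4 1192.9] ext [0. 0. 0.] [169. 171. 168.]
bottle zmax 174.3 120 cen [614.7 179.9 680.1] mean [707.  335.6 188.1] ext [ 222.   354.9 1025.5] [ 63.  99. 135.]
side bench z -0.5227837069157886
small zmax 164.9 72 cen [348.4 234.2 447. ] mean [535.2 -21.5 226.3] ext [513.9 692.1 577.7] [91. 93. 92.]
mid zmax 184.4 97 cen [367.1 327.8 456.7] mean [560.5 148.9 250.7] ext [551.4 504.8 558.4] [90. 93. 93.]
large zmax 205.7 197 cen [306.5 435.7 467.3] mean [445.6 346.4 281.9] ext [430.2 289.  537.1] [89. 91. 91.]
```

```bash
ls pics
```

```text
side0.png
sidez.png
top0.png
topz.png
```

View pics/topz.png

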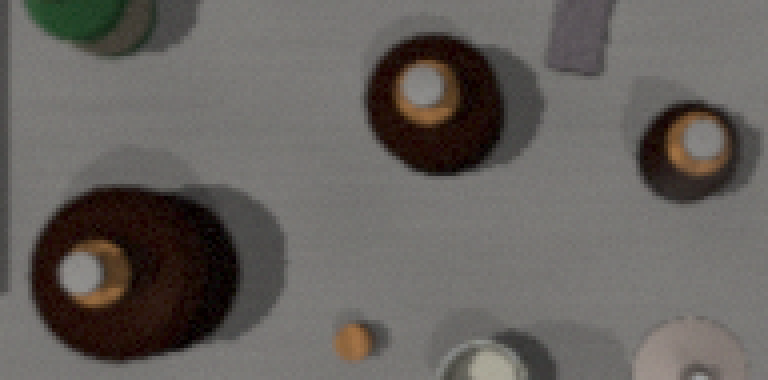

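View pics/sidez.png

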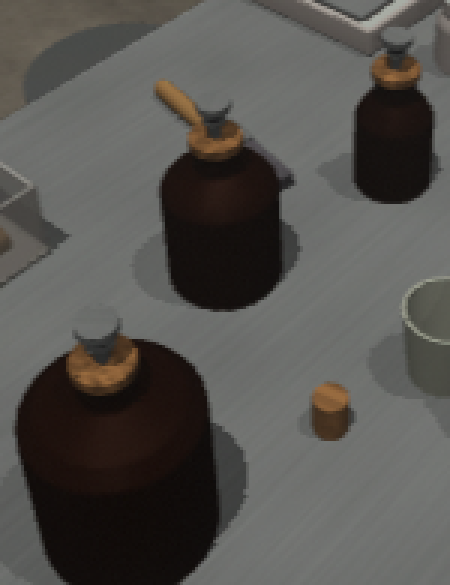

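```bash
python3 - <<'E'
from h import *
import pickle
d=pickle.load(open('c0.pkl','rb'))
H=dict(small=164,mid=184,large=206)
seed={'top':dict(small=(296,174),mid=(226,161),large=(140,208)),'side':dict(small=(292,171),mid=(231,191),large=(193,265))}
for n in d:
  P=cloud(d[n]);im=d[n]['image'].astype(int)
  for k,(u,v) in seed[n].items():
    r=11
    sl=np.s_[v-r:v+r+1,u-r:u+r+1]
    p=P[sl];c=im[sl];z=p[...,2]
    grey=(abs(c[...,2]-c[...,0])<35)&(c.sum(-1)>150)
    m=(z>H[k]-12)&(z<H[k]+12)&grey
    nl,lab,st,cen=cv2.connectedComponentsWithStats(m.astype(np.uint8))
    i=1+st[1:,4].argmax();m=lab==i
    cc=cen[i]+[u-r,v-r]
    q=p[m]
    zt=np.median(q[:,2]) if n=='top' else np.percentile(q[:,2],80)
    print(n,k,st[i],cc.round(1),'medz',np.median(q[:,2]).round(1),'p90',np.percentile(q[:,2],90).round(1),'depth mean',q.mean(0).round(1),'mid',((q.max(0)+q.min(0))/2).round(1),'ext',np.ptp(q,0).round(1),'ray@H',plane(d[n],cc,H[k]-(0 if n=='top' else 3)).round(1))
E
```

```text
top small [ 6  7 10 10 79] [295.2 174.6] medz 165.0 p90 166.9 depth mean [ 591.4 -100.3  165. ] mid [ 591.6 -101.1  163.2] ext [24.4 24.4 10.5] ray@H [ 591.5 -100.4  164. ]
top mid [ 5  6 11 11 86] [225.2 161. ] medz 185.0 p90 187.6 depth mean [628.1  85.  185. ] mid [628.4  85.3 185.1] ext [26.6 26.3 13.2] ray@H [628.3  85.1 184. ]
top large [ 5  6 12 11 95] [139.5 207.6] medz 206.1 p90 208.2 depth mean [508.7 303.3 206.1] mid [507.8 303.5 204.6] ext [25.6 27.2 10.8] ray@H [508.7 303.4 206. ]
side small [ 6  4 10  8 67] [291.4 167.2] medz 162.9 p90 164.6 depth mean [590.8 -96.3 162.3] mid [591.6 -98.5 160.3] ext [27.6 26.6  9.3] ray@H [591.9 -97.8 161. ]
side mid [ 5  5 12  9 84] [230.2 189.1] medz 182.2 p90 183.9 depth mean [626.8  87.8 182.2] mid [628.6  88.2 180.7] ext [28.5 25.6  8.6] ray@H [627.9  86.8 181. ]
side large [  2   3  16  13 167] [191.1 263. ] medz 203.8 p90 205.2 depth mean [507.1 306.2 203.5] mid [508.  305.1 201.8] ext [27.2 27.8  9.5] ray@H [507.4 306.  203. ]
```

```bash
cat > press.py <<'E'
from rig import bot
from h import *
T=dict(small=(591.5,-99.2,150),mid=(628.2,86.0,170),large=(508.0,304.6,192))
q0=np.array([ 0.55562055,-0.55505881,0.43804155,-0.43739584]);a0=np.arctan2(-534.57,128.44)
def ori(x,y):
    r=R.from_euler('z',np.arctan2(y,x)-a0)*R.from_quat([*q0[1:],q0[0]]);q=r.as_quat();return [q[3],*q[:3]]
def st(t):
    s=bot.read_state();print(t,round(s['clock'],2),np.round(s['ee_pos'],1),'tip z',round(s['ee_pos'][2]-bot.tip_reach,1),'F',np.round(s['ft_force'],1),'M',np.round(s['moment'],2),'g',round(s['grip_width'],1),flush=True);return s
def above(k,tip):
    x,y,h=T[k];bot.move_to([x,y,tip+bot.tip_reach],ori(x,y));return st('above '+k)
E
python3 - <<'E'
from press import *
print(rot(q0).round(3))
bot.move_gripper(0,20); st('closed'); print(bot.tip_reach)
above('small',235)
x,y,h=T['small']
bot.servo_line([x,y,h+26+bot.tip_reach],speed=100);st('near')
c=bot.read_camera('side');cv2.imwrite('pics/side1.png',c['image'])
c=bot.read_camera('wrist');cv2.imwrite('pics/wrist1.png',c['image'])
E
```

```text
[[ 0.234 -0.     0.972]
 [-0.972  0.001  0.234]
 [-0.001 -1.     0.   ]]
closed 0.87 [ 128.5 -534.8  250.3] tip z 231.3 F [ 0.2  0.1 -0.1] M [-0.05  0.01  0.04] g -0.4
19.0
above small 3.13 [ 591.3 -100.   254. ] tip z 235.0 F [-0.   0.7  0.3] M [ 0.02 -0.04  0.03] g -0.4
near 3.88 [591.8 -99.3 195.6] tip z 176.6 F [0.3 0.6 0.4] M [-0.01 -0.01 -0.  ] g -0.2
```

View pics/side1.png

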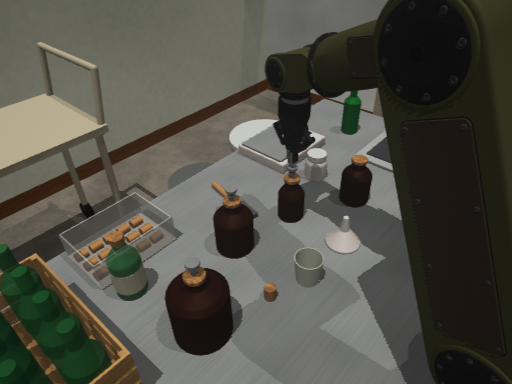

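View pics/wrist1.png

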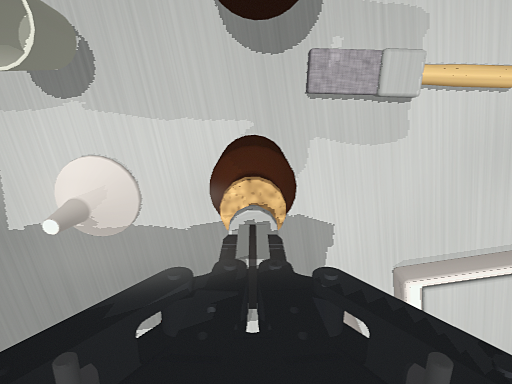

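Fingertips sit just above the small cap and are centred on it: wrist view about (253,215), side view about (292,165). Pressing now.

```bash
cat >> press.py <<'E'
def press(k,F=9.0):
    x,y,h=T[k];tr=bot.tip_reach
    s0=st('pre')
    print(bot.servo_line([x,y,h+2+tr],speed=25,until_force=1.8));st('contact')
    for z in np.arange(h+10,h-7.6,-1.0):
        s=bot.read_state()
        if s['ee_pos'][2]<=z+tr: continue
        bot.servo_line([x,y,z+tr],speed=25,until_force=15)
        s=bot.read_state();f=s['ft_force'][2]-s0['ft_force'][2];print(round(s['clock'],2),'cmd',z,'z',round(s['ee_pos'][2]-tr,1),'F',round(f,1),np.round(s['ft_force'][:2]-s0['ft_force'][:2],1))
        if f>F and s['ee_pos'][2]-tr<h-2: break
    bot.dwell(.15);s=st('held')
    bot.servo_line([x,y,h+40+tr],speed=80);st('up')
E
python3 - <<'E'
from press import *
press('small')
E
```

```text
pre 3.98 [591.8 -99.3 195.9] tip z 176.9 F [ 0.8 -0.2 -0.2] M [0.02 0.01 0.03] g 0.0
True
contact 4.6 [591.4 -99.2 179.8] tip z 160.8 F [1.1 0.5 1.3] M [-0.07 -0.24  0.04] g -0.2
4.85 cmd 160.0 z 160.0 F 2.3 [-1.   0.6]
5.1 cmd 159.0 z 159.0 F 3.6 [-2.2 -1.2]
5.35 cmd 158.0 z 157.9 F 3.4 [-0.5  0.7]
5.6 cmd 157.0 z 157.0 F 1.8 [-0.3 -0.4]
5.85 cmd 156.0 z 155.9 F 2.7 [-0.7 -0.1]
6.1 cmd 155.0 z 154.9 F 2.3 [-1.1  0.3]
6.35 cmd 154.0 z 153.9 F 2.3 [-0.8  0.6]
6.6 cmd 153.0 z 153.0 F 2.4 [-1.3 -0.1]
6.85 cmd 152.0 z 151.9 F 2.4 [0.2 0.8]
7.1 cmd 151.0 z 151.0 F 2.8 [-0.8 -0.1]
7.35 cmd 150.0 z 149.9 F 3.2 [-0.8  0.3]
7.6 cmd 149.0 z 148.9 F 2.7 [0.5 0.2]
7.85 cmd 148.0 z 148.0 F 3.0 [-0.7  0.4]
8.1 cmd 147.0 z 147.1 F 5.0 [-1.4  1.2]
8.35 cmd 146.0 z 146.2 F 6.0 [-0.9  1.2]
8.6 cmd 145.0 z 145.3 F 7.3 [-2.1  1. ]
8.85 cmd 144.0 z 144.5 F 8.5 [-2.8  1.1]
9.1 cmd 143.0 z 143.6 F 9.6 [-3.2  1.1]
held 9.25 [591.6 -99.2 162.7] tip z 143.7 F [-2.3  0.8  9.3] M [0.09 0.44 0.01] g -0.0
up 9.99 [591.3 -99.2 208.6] tip z 189.6 F [ 0.5 -0.1  0.4] M [ 0.    0.04 -0.01] g -0.1
```

Clear signature on the small jug: sliding at about 3 N, then a 1.3 N/mm rise below 148 mm, which means it is home. Next is the middle jug.

```bash
python3 - <<'E'
from press import *
import pickle
x,y,h=T['small'];bot.servo_line([x,y,235+19],speed=120)
above('mid',240)
d={}
for n in('top','side'):
    d[n]=bot.read_camera(n);cv2.imwrite(f'pics/{n}2.png',d[n]['image'])
pickle.dump(d,open('c2.pkl','wb'))
x,y,h=T['mid'];bot.servo_line([x,y,h+22+19],speed=80)
press('mid')
E
```

```text
above mid 11.3 [628.1  85.3 258.3] tip z 239.3 F [ 0.  -0.  -0.2] M [ 0.04 -0.   -0.02] g -0.3
pre 12.15 [628.4  86.  211.4] tip z 192.4 F [-0.   0.3 -0.6] M [ 0.01 -0.01  0.03] g 0.0
True
contact 12.67 [628.2  86.  199.4] tip z 180.4 F [1.1 0.7 2.3] M [-0.02 -0.16  0.02] g -0.1
12.92 cmd 180.0 z 180.1 F 2.3 [-0.4 -0.6]
13.17 cmd 179.0 z 179.0 F 3.3 [0.6 0.1]
13.42 cmd 178.0 z 178.0 F 2.9 [-0.3 -0.7]
13.67 cmd 177.0 z 176.9 F 3.6 [ 0.7 -1.2]
13.92 cmd 176.0 z 175.9 F 3.7 [0.3 0.1]
14.17 cmd 175.0 z 174.9 F 3.6 [ 0.6 -0.4]
14.42 cmd 174.0 z 174.0 F 1.9 [ 0.4 -1.1]
14.67 cmd 173.0 z 173.0 F 2.4 [ 0.4 -0.2]
14.92 cmd 172.0 z 171.9 F 3.3 [0.3 0.7]
15.17 cmd 171.0 z 170.9 F 3.2 [ 1.  -0.2]
15.42 cmd 170.0 z 169.9 F 3.2 [0.1 0.5]
15.67 cmd 169.0 z 168.9 F 2.2 [ 0.5 -0.6]
15.92 cmd 168.0 z 168.0 F 3.4 [ 1.  -0.2]
16.17 cmd 167.0 z 167.1 F 4.6 [-0.5 -0.9]
16.42 cmd 166.0 z 166.2 F 6.5 [-1.3 -0.1]
16.67 cmd 165.0 z 165.4 F 7.1 [-1.3 -0.9]
16.92 cmd 164.0 z 164.5 F 8.9 [-2.4 -0.5]
17.17 cmd 163.0 z 163.7 F 10.5 [-2.7 -0.3]
held 17.32 [628.3  86.  182.7] tip z 163.7 F [-1.8 -0.7  9.5] M [-0.04  0.46  0.01] g 0.3
up 18.06 [628.   86.  228.5] tip z 209.5 F [ 0.1 -0.5 -1. ] M [ 0.   -0.02  0.05] g 0.1
```

View pics/side2.png

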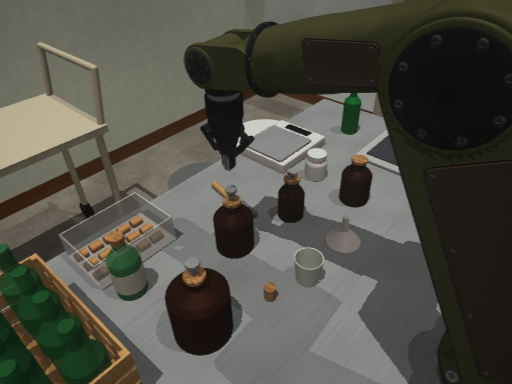

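The middle jug gives the same signature. In the side view the small jug is still standing at (291,200) and its cap, at (292,175), is now lower. On to the large jug.

```bash
python3 - <<'E'
from press import *
x,y,h=T['mid'];bot.servo_line([x,y,245+19],speed=120)
above('large',250)
x,y,h=T['large'];bot.servo_line([x,y,h+22+19],speed=80)
press('large')
bot.servo_line([x,y,255+19],speed=120)
bot.move_joints([-1.402, 0.3, 1.521, 0, 1.321, -0.067]);st('home')
import pickle
d={}
for n in('top','side'):
    d[n]=bot.read_camera(n);cv2.imwrite(f'pics/{n}3.png',d[n]['image'])
pickle.dump(d,open('c3.pkl','wb'))
d0=pickle.load(open('c0.pkl','rb'))
H=dict(small=150,mid=170,large=192)
seed={'top':dict(small=(296,174),mid=(226,161),large=(140,208)),'side':dict(small=(292,174),mid=(231,196),large=(193,272))}
for n in d:
  P=cloud(d[n]);im=d[n]['image'].astype(int)
  for k,(u,v) in seed[n].items():
    r=14;sl=np.s_[v-r:v+r+1,u-r:u+r+1];p=P[sl];c=im[sl];z=p[...,2]
    m=(z>H[k]-9)&(z<H[k]+25)&(abs(c[...,2]-c[...,0])<35)&(c.sum(-1)>150)
    nl,lab,s,cen=cv2.connectedComponentsWithStats(m.astype(np.uint8));i=1+s[1:,4].argmax();q=p[lab==i]
    print(n,k,s[i][4],(cen[i]+[u-r,v-r]).round(1),'medz',np.median(q[:,2]).round(1),'mean',q.mean(0).round(1))
df=cv2.absdiff(d['top']['image'],d0['top']['image']).max(-1)
cv2.imwrite('pics/diff3.png',np.hstack([df*3,cv2.cvtColor(d['side']['image'],cv2.COLOR_BGR2GRAY)*0+cv2.absdiff(d['side']['image'],d0['side']['image']).max(-1)*3])[:, :] if 0 else cv2.resize(np.hstack([np.clip(df.astype(int)*3,0,255).astype(np.uint8),np.clip(cv2.absdiff(d['side']['image'],d0['side']['image']).max(-1).astype(int)*3,0,255).astype(np.uint8)]),(800,300)))
E
```

```text
above large 19.48 [508.6 303.7 268.7] tip z 249.7 F [-0.5 -0.7 -1.1] M [-0.01  0.03  0.04] g -0.1
pre 20.08 [508.2 304.6 233.1] tip z 214.1 F [ 0.7 -0.1  0.2] M [-0.01  0.02 -0.04] g -0.1
True
contact 20.62 [508.  304.6 220.7] tip z 201.7 F [ 0.9 -0.4  3.4] M [ 0.08 -0.09  0.04] g 0.2
20.87 cmd 201.0 z 201.1 F 0.9 [-1.   0.4]
21.12 cmd 200.0 z 200.0 F 2.9 [-0.7  0.2]
21.37 cmd 199.0 z 199.0 F 2.2 [-1.3  0.4]
21.62 cmd 198.0 z 197.9 F 1.5 [-1.  -0.3]
21.87 cmd 197.0 z 196.9 F 1.7 [-0.4  1. ]
22.12 cmd 196.0 z 196.0 F 1.9 [-1.4  1. ]
22.37 cmd 195.0 z 194.9 F 2.4 [-0.5  1. ]
22.62 cmd 194.0 z 193.9 F 2.5 [-1.   1.4]
22.87 cmd 193.0 z 192.9 F 2.7 [-0.8  0.8]
23.12 cmd 192.0 z 191.9 F 2.3 [-1.2  1.6]
23.37 cmd 191.0 z 191.0 F 2.3 [-0.7  0.7]
23.62 cmd 190.0 z 190.0 F 2.9 [-0.5  0.5]
23.87 cmd 189.0 z 189.1 F 4.1 [-1.6  0.7]
24.12 cmd 188.0 z 188.2 F 6.1 [-2.2  0.1]
24.37 cmd 187.0 z 187.3 F 7.1 [-2.2  0.7]
24.62 cmd 186.0 z 186.5 F 8.0 [-3.  -0.4]
24.87 cmd 185.0 z 185.7 F 9.5 [-3.7 -0.4]
held 25.02 [508.1 304.7 204.7] tip z 185.7 F [-1.7 -0.2  9.2] M [-0.08  0.48 -0.02] g -0.4
up 25.76 [507.8 304.5 250.4] tip z 231.4 F [-0.4  0.1 -0.1] M [-0.05  0.03  0.01] g 0.2
home 29.32 [ 128.8 -534.7  250.2] tip z 231.2 F [ 0.6  0.3 -0.6] M [ 0.02 -0.03 -0.03] g -0.1
top small 76 [294.5 174.7] medz 151.1 mean [592.1 -99.9 151.4]
top mid 79 [225.6 161.6] medz 171.2 mean [628.2  85.1 171.4]
top large 90 [141.  207.8] medz 192.8 mean [508.4 303.5 192.9]
side small 72 [291.2 171.6] medz 148.6 mean [591.2 -96.8 148.1]
side mid 82 [230.3 193.9] medz 168.8 mean [627.1  88.4 168.4]
side large 159 [192.  267.8] medz 190.9 mean [507.  306.2 190.7]
```

View pics/side3.png

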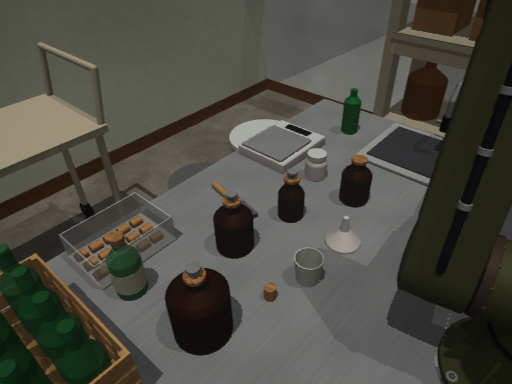

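View pics/diff3.png

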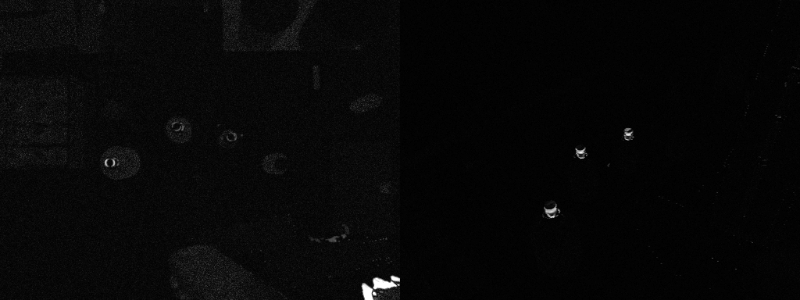

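The difference images show changes only at the three caps, plus the gripper. All the jugs and the rest are where they were, and the cap heights match fully home. Handing in.

```bash
python3 -c "
from rig import bot
print(bot.finish_job())"
```

```text
the job is handed in; nothing more can be done
None
```

I pressed all three vent pins home with the closed fingertips, in the order small, middle, large, and handed the job in at about 29 s of the 51 s allowed.

- **Pressing force:** each pin slid at about 3 N, then the force rose by about 1.3 N/mm once the collar met the stopper. I stopped at 9.5–10.5 N on each pin, before the cap could bottom out.
- **Cap heights after release:** all three agree with fully home to within 1.5 mm, inside the 2 mm calibration.

| Jug | Top camera (mm) | Side camera (mm) | Fully home (mm) |
|---|---|---|---|
| Small | 151.1 | 148.6 | 150 |
| Middle | 171.2 | 168.8 | 170 |
| Large | 192.8 | 190.9 | 192 |

- **Nothing else moved:** comparing pictures from before and after shows changes only at the three caps and at the gripper itself, which ended closed. The arm was back at its start pose, touching nothing.
- **Disagreement:** the two cameras differ by about 3 mm sideways on each cap, the same before and after pressing, so I aimed between them. No checks failed.

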